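# Probe two sprung contacts under the hood of a relay test jig

### The job

Swing the jig's keeper bar fully shut over the relay block until it is past its ball catch, and leave it shut. Then take the test probe from its stand, lean it to reach in under the jig's clear hood, and gently press its needle tip on the round brass contact and next on the square one, holding each pressed for a good half second. Finally put the probe back upright in the hole of its stand, and leave the relay block in its nest and the things around where they are.

Things in the scene. Friction and masses are not known exactly. Their poses are not given: they have to be found in the camera images.
- jig: Test jig fixed to the bench: aluminium base plate 140 (x) x 200 (y) x 12 mm, origin at the centre of its underside, x away from the robot at yaw 0; turned 35 to 70 degrees clockwise. At its rear a clear hood, open to -x only, over the two contacts, which stand at x = 33, y = +-55 mm (either way round). In front a low nest (walls to z 19 mm) for the relay block at x = -40, y = 0.
- hood_edge (a point): Middle of the lower front edge of the hood's roof, 52 mm above the bench. The roof is 8 mm thick, 39 mm deep (behind this edge) and as wide as the jig (end cheeks at y = +-95 mm). The contacts' centres lie 14 mm behind this edge and their tops 27 mm below it, so an upright probe cannot reach them: lean it 30 to 45 degrees, handle towards the jig's -x side.
- keeper (a joint): Steel keeper bar, 9 mm wide, z 32..40 mm over the bench, on an upright pivot at the jig's (-40, 47) mm. 0 = shut: along the jig's -y over the relay block, at its stop; grows as the bar swings out towards -x (to 1.4 rad). Stays where left. At 0.17 rad it meets the sprung ball catch (about 4 N at the knob to pass); past it, below 0.06 rad, the ball holds it shut.
- keeper_hinge (a point): On the keeper's upright pivot axis, at the bar's mid height (36 mm above the bench).
- keeper_knob (a point): Centre of the black finger knob standing on the free end of the keeper bar: 14 mm diameter, z 40..62 mm above the bench, 84 mm from the pivot axis (this point is 51 mm above the bench). Push it sideways along its arc to swing the bar.
- contact_round: Round contact: brass disc plunger 20 mm diameter on a round black foot 30 mm in diameter, fixed on the jig under the hood; origin at the centre of the foot's underside, 12 mm above the bench.
- round_top (a point): Centre of the top face of the round plunger, 25 mm above the bench when released.
- round_plunger (a joint): How far the round plunger is pressed down: 0 released, 0.005 m fully down (about 2 N, then hard).
- contact_square: Square contact: brass plunger 20 x 20 mm on a square black foot 30 x 30 mm, fixed on the jig under the hood; origin at the centre of the foot's underside, 12 mm above the bench.
- square_top (a point): Centre of the top face of the square plunger, 25 mm above the bench when released.
- square_plunger (a joint): How far the square plunger is pressed down: 0 released, 0.005 m fully down (about 2 N, then hard).
- probe: Loose test probe, 60 g, 161 mm long, upright in its stand. Origin at the needle's tip, z along the axis towards the handle. Steel needle 4 mm diameter for z 0..54 mm; black round-nosed hub 16 mm diameter for z 54..70; black collar 28 mm diameter for z 70..76; grey square handle 16 x 16 mm for z 76..161 mm, flats facing x and y. Grip it from above at about z 130 mm.
- probe_tip (a point): The very tip of the probe's needle (the probe's origin).
- probe_stand: Dark steel stand fixed to the bench, foot 80 x 80 mm, origin at the centre of its underside. Its top plate 60 (x) x 68 (y) mm at z 76..84 mm has a 20 x 20 mm square hole at the centre, in which the probe's hub sits with its collar on the plate. Seated, the probe's tip hangs 14 mm above the bench on the hole's axis, and the handle's top is 175 mm above the bench.
- stand_seat (a point): Centre of the mouth of the stand's hole, 84 mm above the bench; the seated probe's tip is 70 mm below it.
- relay_block: Loose black relay block 19 x 50 x 16 mm lying in the jig's nest, long side along the jig's y; origin at the centre of its underside.
- tape_roll: Bystander: black tape roll lying flat, 58 mm diameter, 19 mm high; origin at the centre of its underside.
- solder_sucker: Bystander: blue desoldering pump, 169 mm long, 24 mm high, lying along the front edge of the bench (roughly along the world's y); origin at the centre of its underside.
- cell: Bystander: block battery 26 x 49 x 17 mm lying flat behind and to the left of the jig; origin at the centre of its underside.
There are look-alikes about, which are no part of the job. Leave any purple look-alike of the probe alone.

How it is judged:
By the outcome, as a careful person would: the job done as asked, in the order asked, and still so for the second after the job is handed in, with the robot touching nothing.
It also fails if it takes over 72 s, if anything falls off the work surface, if the arm or the gripper's body presses on something with over 40 N, if the wrist force passes 120 N, or if a joint passes its speed limit or range.

### The arm

A 6-joint arm with a two-finger parallel gripper is mounted at the origin on a cart in front of the work surface, level with it; the furniture and walls round the work are solid. World frame = base frame: x ahead of the robot, y to its left, z up, the work surface at z = 0. Lengths are in m, angles in degrees, forces in N, time in s.
With the tool pointing down it reaches from about 0.375 to 0.9 m from the base axis. Payload 3.1 kg.
Tool frame: the origin (TCP) lies at the very end of the fingers, on their centre line; the grasp point (between the pads) lies 19 mm behind it (grasp_offset is the distance from the TCP to the grasp point, in m); z points along the fingers, y is the direction in which the jaws open and shut (so a half turn about z gives the same grasp; the last joint's range is limited). The gripper opens to 87 mm and grips with 3 to 60 N. Pads are 19 mm wide; open, the fingers measure 117 mm over their backs; the gripper's body (75 mm by 190 mm) begins 51 mm behind the grasp point.
Start: joints at [-87.176, 30.224, 82.088, -0, 67.689, -10.227], TCP at [0.141, -0.609, 0.223] pointing down, gripper open.
Joint ranges: [-176.69, 176.69], [-43.24, 126.21], [12.49, 139.97], [-82, 262], [0, 151.66], [-163.58, 163.58]. Speed limits (degrees/s): [159.86, 159.86, 180, 180, 180, 180].

### API

Orientations are given as a 3x3 rotation matrix whose columns are the frame's x, y, z axes.
In Python, from rig import * gives the robot as it stands. The module is installed in compiled form; this text tells all that it offers.
- The arm moves only by the tool play_rows, never from a script. Its argument "plan" is a list that holds one entry, the list of rows, each a list of 7 numbers: the shift along the world's x, y, z each as a share of 5 cm, from -1 to 1, then the turn, a rotation vector about the world's x, y, z each as a share of pi rad, from -1 to 1, then the gripper's target within -1 to 1 (fully open at 1, half-way at 0, shut at -1). A call has 1 to 12 rows; each row shifts and turns the commanded pose from where the row before left it; what a row does not reach is not made up. A row lasts 1/10 s, in which the tool goes at most 50 mm and 8.59 degrees, less where a joint would pass 70% of its speed; a pose out of reach is approached as far as the arm can. A call with a number of a shift or a turn outside -1 to 1 is refused whole. A call with a gripper value outside its range is refused whole. The fingers move at their own pace and stop on an object; the grip force is fixed at half the most. Time passes only in rows, so rows that do not move let the fingers close. It gives the time, the measured TCP pose, the force and the opening at its end, in the units of the state.
- read_state(): the state, without advancing time (a new reading comes with each control period).
- capture(name): name is "scene" or "top" or "wrist"; returns the picture (480x640x3 uint8, red, green, blue); there is no depth.
- camera_params(name): a dict with "intrinsics" (3x3 intrinsics, pixels), "R" (3x3) and "t" (3): a world point X has camera coordinates R X + t; the wrist camera has in their place "mount" (4x4, takes a point from camera to tool coordinates, whose origin is the TCP and whose axes are the flange's). Camera axes: x right, y down, z forward; pixel columns grow to the right and rows downward; lengths in m; the calibration is good to about 2 mm. The wrist camera is an equidistant fisheye: a pixel r from the principal point sees the ray r / f radians off the axis. A picture is of the moment at which its call begins: read the wrist's pose just before it. camera_params takes no time and is no camera call.
- hand_in(): hands the job in, once; it reports no verdict.
The state is a dict: "time_s": time; "joint_positions": joint angles; "qvel": joint speeds; "tau": joint torques, N m; "position": TCP position; "tcp_rot": TCP orientation; "force": force on the tool from outside, world axes, zero at the start; "moment": the same for the moment, N m; "opening": opening from 0.0 (shut) to 1.0 (fully open).
Only numpy, scipy, OpenCV 4.12 (cv2) and the standard library are available. Lean on these libraries where they do the work, as an engineer would, in place of code of your own. Each camera call takes 0.05 s, during which the arm holds its last target. There are 200 camera calls.

## Working session

There is one attempt and no reset: what is moved stays moved. The work goes in short steps, Python scripts to look and compute and a tool call to move; the robot and the scene stay as the last step left them, time stands still between calls to the robot, and variables do not carry over. Pictures are saved under pics/ and viewed, about 8 in all and at most 12, crops included, and the job is handed in when it is done.

Besides the shell and the picture viewer there is one more tool, called after "Emit:" as name(argument=value, ...), one argument or row to a line, values as JSON. play_rows: Moves the arm, as the interface text tells. Its arguments: {"type":"object","properties":{"plan":{"type":"array"}},"required":["plan"]}

```bash
mkdir -p pics; cat > h.py <<'E'
from rig import *
import numpy as np, cv2
def save(name,fn,img=None):
    im=capture(name) if img is None else img
    cv2.imwrite('pics/'+fn,im[...,::-1]); return im
def ray(cam,u,v):
    p=camera_params(cam);K=p["intrinsics"];R=np.array(p["R"]);t=np.array(p["t"])
    d=R.T@np.linalg.inv(K)@np.array([u,v,1.]);return -R.T@t,d
def onz(cam,u,v,z):
    o,d=ray(cam,u,v);return o+d*(z-o[2])/d[2]
def proj(cam,X):
    p=camera_params(cam);c=np.array(p["R"])@np.array(X)+p["t"];q=np.array(p["intrinsics"])@c;return q[:2]/q[2]
def tri(a,b):
    o1,d1=ray(*a);o2,d2=ray(*b);A=np.c_[d1,-d2];s=np.linalg.lstsq(A,o2-o1,rcond=None)[0]
    p,q=o1+d1*s[0],o2+d2*s[1];return (p+q)/2,np.linalg.norm(p-q)
E
python3 - <<'E'
from h import *
a=save("scene","s0.png");b=save("top","t0.png")
for n in("scene","top"):
    p=camera_params(n);print(n,p["intrinsics"],-np.array(p["R"]).T@p["t"],np.array(p["R"])[2])
s=read_state();print(s["tcp_rot"],s["opening"],s["force"])
print(camera_params("wrist"))
E
```

```text
scene [[475.63891042   0.         321.02612385]
 [  0.         475.63891042 239.72536873]
 [  0.           0.           1.        ]] [0.0561891  0.83775422 0.56544277] [ 0.44946776 -0.77639353 -0.44180518]
top [[545.24924918   0.         324.47582943]
 [  0.         545.24924918 246.72590606]
 [  0.           0.           1.        ]] [ 0.26482713 -0.00187064  1.4421304 ] [ 0.21279185 -0.01656426 -0.97695714]
[[ 9.74164459e-01  2.25839764e-01 -8.40224101e-05]
 [ 2.25839489e-01 -9.74162542e-01  1.96659398e-03]
 [ 3.62283635e-04 -1.93476154e-03 -9.99998063e-01]] 0.999309159960369 [-0.26713551 -0.46837738 -0.3462668 ]
{'intrinsics': array([[371.64829954,   0.        , 316.76122629],
       [  0.        , 371.64829954, 234.43285544],
       [  0.        ,   0.        ,   1.        ]]), 'mount': array([[ 7.54930051e-04, -9.55235066e-01, -2.95846917e-01,
         8.26691088e-02],
       [ 9.99999642e-01,  8.33915926e-04, -1.40802393e-04,
        -1.71463545e-03],
       [ 3.81210840e-04, -2.95846705e-01,  9.55235354e-01,
        -1.62394646e-01],
       [ 0.00000000e+00,  0.00000000e+00,  0.00000000e+00,
         1.00000000e+00]])}
```

View pics/s0.png

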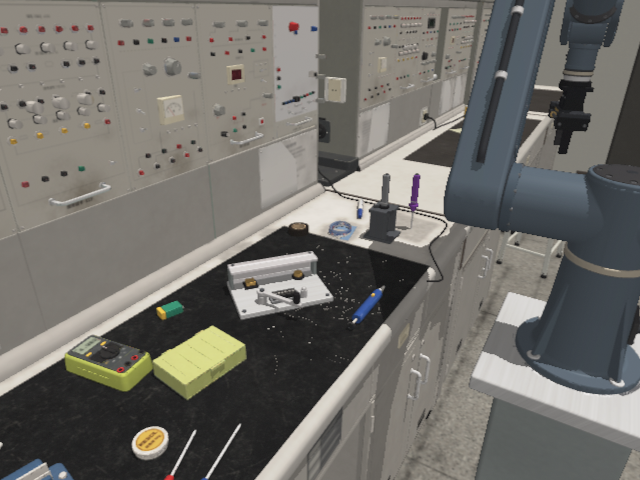

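View pics/t0.png

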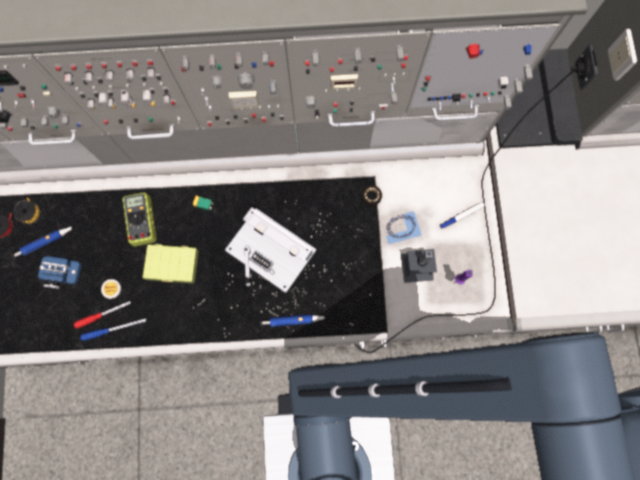

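Top view: jig about (270,250), its keeper lying open at (247,265). The grey probe is in the dark stand at (420,265), and the purple look-alike is at (462,277), which I'll leave alone. Scene view: grey handle (386,185), purple (415,185), jig (280,285). Next, one composite of close crops.

```bash
python3 - <<'E'
import cv2,numpy as np
s=cv2.imread('pics/s0.png');t=cv2.imread('pics/t0.png')
f=lambda im,x,y,w,h:cv2.resize(im[y:y+h,x:x+w],(400,300),interpolation=cv2.INTER_CUBIC)
A=np.vstack([np.hstack([f(t,220,200,100,75+15),f(t,390,235,100,75)]),np.hstack([f(s,220,245,120,90),f(s,350,165,100,75)])])
A=np.vstack([np.hstack([f(t,216,203,108,81+9)[:300],f(t,390,235,100,75)]),A[300:]])
cv2.imwrite('pics/c1.png',A)
E
```

```text
(no output)
```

View pics/c1.png

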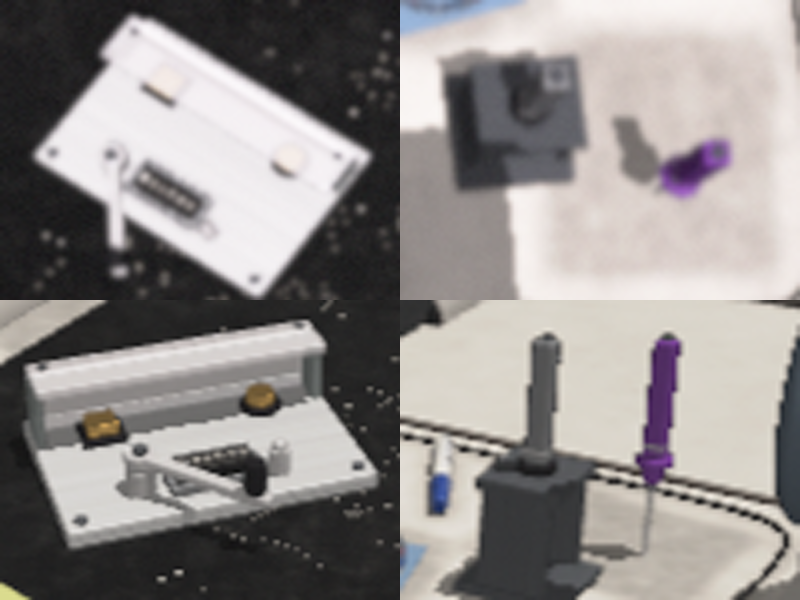

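```bash
python3 - <<'E'
from h import *
def T(u,v):return ("top",216+u*.27,203+v*.3)
def S(u,v):return ("scene",220+u*.3,245+(v-300)*.3)
for n,a,b in[("sq",(163,80),(102,424)),("rd",(290,156),(260,394)),("pivot",(115,153),(140,450)),("knob",(119,268),(257,462))]:
    print(n,tri(T(*a),S(*b)),onz(*T(*a),.025 if n in("sq","rd") else .05))
print("left",onz(*T(35,155),.012),"bottom",onz(*T(265,297),.012))
a=("top",390+527*.25,235+95*.25);b=("scene",350+545*.25-100,165+(340-300)*.25)
print("probe top",onz("top",390+557*.25-100,235+76*.25,.175),tri(("top",390+157*.25,235+76*.25),b))
q=onz("top",390+127*.25,235+105*.25,.084);print("seat",q)
E
```

```text
sq (array([0.63804402, 0.14230925, 0.01919725]), np.float64(0.0049911627437719515)) [0.63877039 0.1429885  0.025     ]
rd (array([0.57028122, 0.05423801, 0.01917421]), np.float64(0.0029336805333636945)) [0.57037921 0.0546493  0.025     ]
pivot (array([0.57744951, 0.17774707, 0.03782663]), np.float64(0.0015410972061131085)) [0.57542926 0.1765726  0.05      ]
knob (array([0.48624946, 0.17749957, 0.0588128 ]), np.float64(0.007049113025567666)) [0.48442472 0.17702719 0.05      ]
left [0.5860374 0.2392556 0.012    ] bottom [0.46049421 0.07907723 0.012     ]
probe top [ 0.5069796 -0.2702994  0.175    ] (array([ 0.50661101, -0.27100348,  0.17289203]), np.float64(0.0016167100513450033))
seat [ 0.50693714 -0.26858488  0.084     ]
```

Emit:
play_rows(
  plan=[
    [[0.3,0.6,0.8,0,0,0,-1],[0.4,0.8,0.4,0,0,0,-1],[0.4,0.85,0.2,0,0,0,-1],[0.4,0.85,0,0,0,0,-1],[0.4,0.85,0,0,0,0,-1],[0.4,0.85,0,0,0,0,-1],[0.4,0.85,0,0,0,0,-1],[0.4,0.85,0,0,0,0,-1],[0.4,0.85,0,0,0,0,-1],[0.4,0.85,0,0,0,0,-1],[0.4,0.85,0,0,0,0,-1],[0.4,0.85,0,0,0,0,-1]],
  ],
)

```text
time_s: 1.3
position: [0.3758, -0.1132, 0.2908]
tcp_rot: [[0.974, 0.225, 0.0], [0.225, -0.974, -0.0], [0.0, 0.0, -1.0]]
force: [1.1, -1.4, -0.4]
opening: 0.029
```

Emit:
play_rows(
  plan=[
    [[0.4,0.85,0,0,0,0,-1],[0.4,0.85,0,0,0,0,-1],[0.4,0.85,0,0,0,0,-1],[0.4,0.85,0,0,0,0,-1],[0.4,0.5,0,0,0,0,-1],[0,0,0,0,0,0,-1]],
  ],
)

```text
time_s: 1.9
position: [0.4774, 0.0828, 0.2906]
tcp_rot: [[0.973, 0.23, 0.002], [0.23, -0.973, 0.001], [0.002, -0.001, -1.0]]
force: [-0.7, -0.5, -0.4]
opening: 0.001
```

```bash
cat >> h.py <<'E'
def wray(st,u,v):
    p=camera_params("wrist");K=p["intrinsics"];M=np.array(p["mount"])
    x,y=(u-K[0,2])/K[0,0],(v-K[1,2])/K[1,1];r=np.hypot(x,y)+1e-12
    d=np.array([np.sin(r)*x/r,np.sin(r)*y/r,np.cos(r)])
    R=np.array(st["tcp_rot"]);P=np.array(st["position"])
    return P+R@M[:3,3],R@M[:3,:3]@d
def wonz(st,u,v,z):
    o,d=wray(st,u,v);return o+d*(z-o[2])/d[2]
def wproj(st,X):
    p=camera_params("wrist");K=p["intrinsics"];M=np.array(p["mount"])
    R=np.array(st["tcp_rot"]);q=M[:3,:3].T@(R.T@(np.array(X)-st["position"])-M[:3,3])
    n=np.hypot(q[0],q[1]);a=np.arctan2(n,q[2]);return K[0,2]+K[0,0]*a*q[0]/n,K[1,2]+K[1,1]*a*q[1]/n
E
python3 - <<'E'
from h import *
import pickle
s=read_state();im=save("wrist","w1.png");pickle.dump(s,open("s_w1.pkl","wb"))
print(s["time_s"],s["position"],np.round(s["tcp_rot"],3),np.round(s["joint_positions"],1),s["opening"],s["force"])
E
```

```text
1.9 [0.47740234 0.08282472 0.29062598] [[ 0.973  0.23   0.002]
 [ 0.23  -0.973  0.001]
 [ 0.002 -0.001 -1.   ]] [-3.4 14.5 96.7  0.1 68.8 73.2] 0.0013030884669387268 [-0.65729196 -0.49897281 -0.4203952 ]
```

View pics/w1.png

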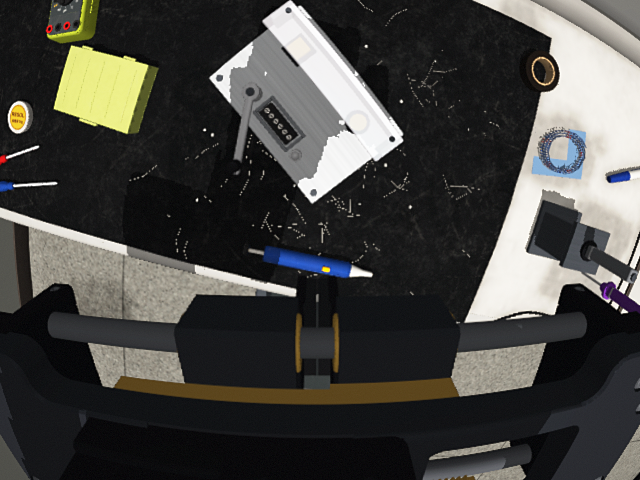

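```bash
python3 - <<'E'
from h import *
import pickle
s=pickle.load(open("s_w1.pkl","rb"))
P={}
for n,u,v,z in[("sq",298,47,.025),("rd",357,122,.025),("piv",251,92,.042),("knob",237,165,.062),("left",211,78,.012),("bot",311,203,.012),("hoodR",402,139,.06),("hoodL",291,1,.06),("post",295,155,.04),("relay",280,122,.03),("seat",593,255,.08)]:
    P[n]=wonz(s,u,v,z);print(n,np.round(P[n],4))
m=P["sq"]-P["rd"];print(np.linalg.norm(m),np.degrees(np.arctan2(-m[0],m[1])))
m=P["left"]-P["bot"];print(np.linalg.norm(m),np.degrees(np.arctan2(-m[0],m[1])))
# detect brass/corner crop
im=cv2.imread("pics/w1.png")
cv2.imwrite("pics/c2.png",cv2.resize(im[0:210,200:410],(800,800))[:600])
c=cv2.resize(im[0:210,200:410],(600,600),interpolation=cv2.INTER_CUBIC);cv2.imwrite("pics/c2.png",c)
E
```

```text
sq [0.6393 0.1451 0.025 ]
rd [0.5698 0.0597 0.025 ]
piv [0.576  0.1822 0.042 ]
knob [0.4958 0.1768 0.062 ]
left [0.5857 0.2402 0.012 ]
bot [0.4622 0.0884 0.012 ]
hoodR [0.5639 0.012  0.06  ]
hoodL [0.6821 0.1612 0.06  ]
post [0.5175 0.1191 0.04  ]
relay [0.5496 0.1445 0.03  ]
seat [ 0.5025 -0.2862  0.08  ]
0.11009253943117951 -39.14578667753938
0.19564322467024123 -39.12717690697278
```

View pics/c2.png

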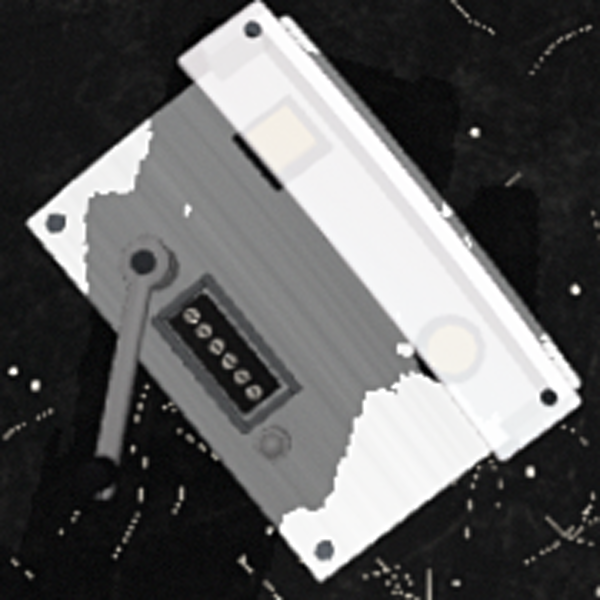

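Emit:
play_rows(
  plan=[
    [[0.08,0.65,-0.5,0,0,-0.02,-1],[0.08,0.65,-0.5,0,0,-0.02,-1],[0.08,0.65,-0.5,0,0,-0.015,-1],[0.08,0.65,-0.5,0,0,0,-1],[0,0,-0.8,0,0,0,-1],[0,0,-0.8,0,0,0,-1],[0,0,-0.75,0,0,0,-1],[0,0,0,0,0,0,-1],[0,0,0,0,0,0,-1]],
  ],
)

```text
time_s: 2.85
position: [0.4912, 0.2088, 0.0734]
tcp_rot: [[0.999, 0.054, -0.002], [0.054, -0.999, -0.001], [-0.002, 0.0, -1.0]]
force: [-0.0, 0.6, 0.3]
opening: 0.007
```

```bash
python3 - <<'E'
from h import *
s=read_state();im=save("wrist","w2.png")
print(s["position"],np.round(s["tcp_rot"],3),s["force"])
print(wproj(s,s["position"]), wproj(s,[.495,.177,.062]))
im2=save("scene","s2.png")
A=np.hstack([cv2.resize(im,(400,300)),cv2.resize(im2[210:345,200:380],(400,300),interpolation=cv2.INTER_CUBIC)])
save("","c3.png",A)
E
```

```text
[0.49115523 0.20882994 0.07338825] [[ 0.999  0.054 -0.002]
 [ 0.054 -0.999 -0.001]
 [-0.002  0.    -1.   ]] [-0.01999205  0.6278028   0.25079283]
(np.float64(320.5864715834083), np.float64(297.2172669645143)) (np.float64(382.01554293977085), np.float64(283.0317306627469))
```

View pics/c3.png

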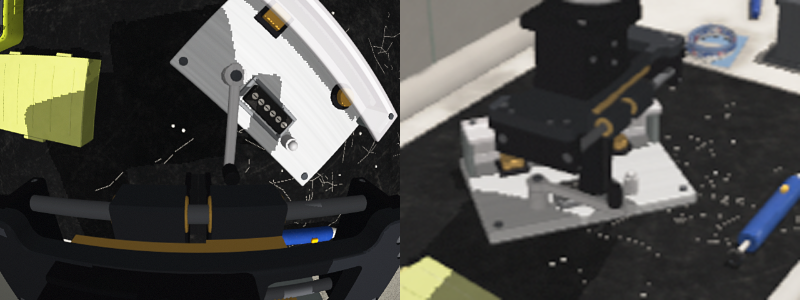

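```bash
python3 - <<'E'
from h import *
s=read_state()
for u,v,z in[(370,275,.062),(374,120,.042),(432,28,.025),(546,153,.025),(466,232,.045)]: print(np.round(wonz(s,u,v,z),4))
x=np.array([.777,-.629]);y=np.array([.629,.777]);piv=np.array([.577,.182])
for th in [.86,.7,.55,.4,.3,.2,.1,.05,0,-.03]:
    d=-y*np.cos(th)-x*np.sin(th);p=x*np.cos(th)-y*np.sin(th)
    print(th,np.round(piv+.083*d-.022*p,4),"yaw",round(np.degrees(np.arctan2(p[1],p[0])),1))
E
```

```text
[0.5004 0.1842 0.062 ]
[0.5788 0.1862 0.042 ]
[0.6384 0.1524 0.025 ]
[0.5731 0.0664 0.025 ]
[0.5218 0.1274 0.045 ]
0.86 [0.4934 0.2015] yaw -88.3
0.7 [0.4914 0.1879] yaw -79.1
0.55 [0.4914 0.175 ] yaw -70.5
0.4 [0.4934 0.1623] yaw -61.9
0.3 [0.4958 0.1541] yaw -56.2
0.2 [0.499  0.1461] yaw -50.5
0.1 [0.503  0.1385] yaw -44.7
0.05 [0.5053 0.1349] yaw -41.9
0 [0.5077 0.1313] yaw -39.0
-0.03 [0.5092 0.1293] yaw -37.3
```

Emit:
play_rows(
  plan=[
    [[0.0,0.1,-0.2,0,0,0,-1],[0.04,0,-0.3,0,0,0,-1],[0,0,0,0,0,0,-1]],
  ],
)

```text
time_s: 3.25
position: [0.4929, 0.2149, 0.0472]
tcp_rot: [[0.998, 0.055, -0.002], [0.055, -0.998, -0.0], [-0.002, 0.0, -1.0]]
force: [-0.7, 0.5, 0.2]
opening: 0.0
```

Emit:
play_rows(
  plan=[
    [[0.0,-0.2,0,0,0,0,-1],[0.0,-0.15,0,0,0,0.02,-1],[-0.02,-0.15,0,0,0,0.025,-1],[0,-0.13,0,0,0,0.024,-1],[0,-0.13,0,0,0,0.024,-1],[0.02,-0.13,0,0,0,0.024,-1],[0.02,-0.12,0,0,0,0.024,-1],[0,0,0,0,0,0,-1]],
  ],
)

```text
time_s: 4.05
position: [0.4947, 0.1633, 0.0485]
tcp_rot: [[0.879, 0.477, 0.0], [0.477, -0.879, -0.0], [-0.0, 0.0, -1.0]]
force: [-0.3, -0.0, 0.2]
opening: 0.005
```

```bash
python3 - <<'E'
from h import *
s=read_state();im=save("wrist","w3.png");print(s["position"],s["force"])
im2=save("scene","s3.png")
A=np.hstack([cv2.resize(im[0:300,170:570],(400,300)),cv2.resize(im2[210:345,200:380],(400,300),interpolation=cv2.INTER_CUBIC)])
save("","c4.png",A)
E
```

```text
[0.49466394 0.16333551 0.04854355] [-0.34689205 -0.01181897  0.22043152]
```

View pics/c4.png

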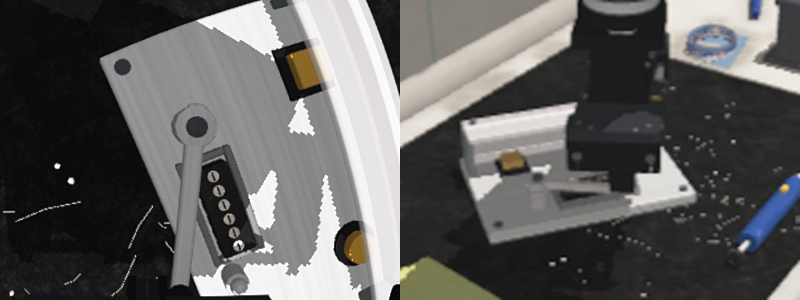

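Emit:
play_rows(
  plan=[
    [[0.02,-0.14,0,0,0,0.02,-1],[0.04,-0.14,0,0,0,0.02,-1],[0.06,-0.14,0,0,0,0.025,-1],[0.08,-0.13,0,0,0,0.03,-1],[0.06,-0.08,0,0,0,0.03,-1],[0,0,0,0,0,0,-1]],
  ],
)

```text
time_s: 4.75
position: [0.503, 0.1365, 0.0482]
tcp_rot: [[0.632, 0.775, -0.009], [0.775, -0.632, 0.006], [-0.001, -0.01, -1.0]]
force: [-7.4, 14.6, 5.7]
opening: 0.003
```

Emit:
play_rows(
  plan=[
    [[0.04,-0.03,0,0,0,0,-1],[0.04,-0.03,0,0,0,0,-1],[0,0,0,0,0,0,-1]],
  ],
)

```text
time_s: 5.05
position: [0.5033, 0.136, 0.0481]
tcp_rot: [[0.633, 0.774, -0.016], [0.774, -0.633, 0.009], [-0.003, -0.017, -1.0]]
force: [-11.3, 24.3, 8.7]
opening: 0.004
```

Emit:
play_rows(
  plan=[
    [[-0.1,0.15,0,0,0,0,-1],[-0.2,0.2,0.3,0,0,0,-1],[-0.4,0.2,1,0,0,0,-1],[-0.4,0,1,0,0,0,-1],[0,0,1,0,0,0,-1],[0,0,0,0,0,0,-1]],
  ],
)

```text
time_s: 5.65
position: [0.4638, 0.1575, 0.2117]
tcp_rot: [[0.629, 0.777, 0.015], [0.777, -0.629, 0.001], [0.011, 0.011, -1.0]]
force: [0.9, 0.5, -0.4]
opening: 0.004
```

```bash
python3 - <<'E'
from h import *
import pickle
s=read_state();im=save("wrist","w4.png");pickle.dump(s,open("s_w4.pkl","wb"));print(s["position"],np.round(s["tcp_rot"],3),s["joint_positions"],s["force"])
for X in([.577,.182,.04],[.525,.117,.062],[.605,.1,.025]):print(wproj(s,X))
im2=save("scene","s4.png")
A=np.hstack([cv2.resize(im,(400,300)),cv2.resize(im2[245:335,220:340],(400,300),interpolation=cv2.INTER_CUBIC)])
save("","c5.png",A)
E
```

```text
[0.46380464 0.15747925 0.21173724] [[ 0.629  0.777  0.015]
 [ 0.777 -0.629  0.001]
 [ 0.011  0.011 -1.   ]] [ 5.65977690e+00  2.04087893e+01  1.02397716e+02 -6.62977858e-03
  5.63262371e+01  4.46316978e+01] [ 0.89599053  0.49559261 -0.4145092 ]
(np.float64(396.0009893213639), np.float64(119.24338280413684))
(np.float64(398.5597369754514), np.float64(214.14675398367936))
(np.float64(461.8461399593489), np.float64(170.05846792727678))
```

View pics/c5.png

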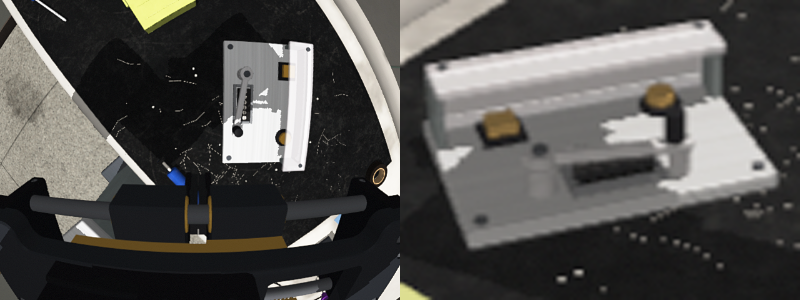

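```bash
python3 - <<'E'
from h import *
print(tri(("top",272.7,271.4),("scene",304,288.5)))
w4=cv2.imread("pics/w4.png");s4=cv2.imread("pics/s4.png");w3=cv2.imread("pics/w3.png");s2=cv2.imread("pics/s2.png")
f=lambda im,x,y,w,h:cv2.resize(im[y:y+h,x:x+w],(400,300),interpolation=cv2.INTER_CUBIC)
cv2.imwrite("pics/c6.png",np.vstack([np.hstack([f(w4,340,90,200,150),f(s4,275,262,60,45)]),np.hstack([f(w3,300,180,160,120),f(s2,270,275,60,45)])]))
E
```

```text
(array([0.51503408, 0.11408911, 0.02826082]), np.float64(0.0008704125654053013))
```

View pics/c6.png

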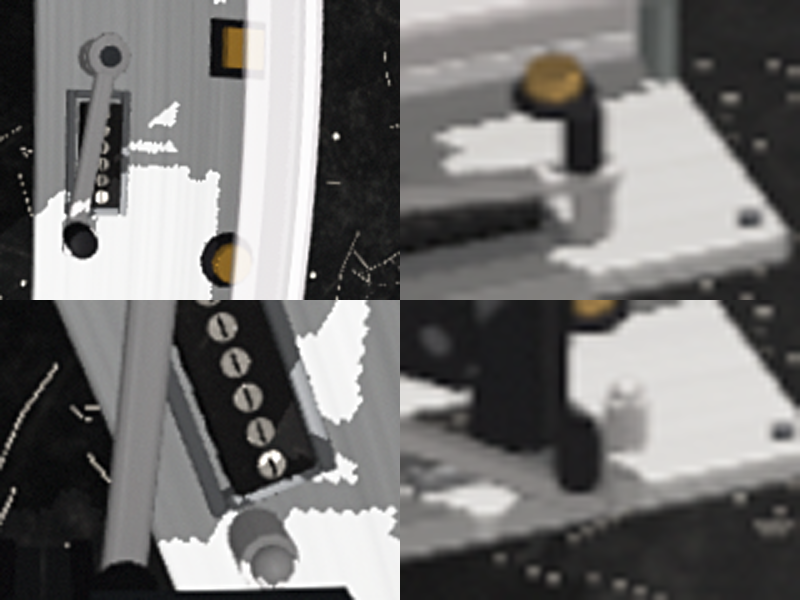

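```bash
python3 - <<'E'
from h import *
import pickle
s=pickle.load(open("s_w4.pkl","rb"))
sq=wonz(s,461.5,114,.025);rd=wonz(s,455,221,.025);p=wonz(s,395,118.5,.042);k=wonz(s,381,210,.062);po=wonz(s,379,230,.03)
y=(sq-rd)[:2];print(np.linalg.norm(y));y/=np.linalg.norm(y);x=np.array([y[1],-y[0]])
print(sq,rd,p,k,y,np.degrees(np.arctan2(-y[0],y[1])))
d=(k-p)[:2];print(np.linalg.norm(d),np.arctan2(-d@x,-d@y))
o=(sq+rd)[:2]/2-.033*x;print("jig",o,"piv jig",(p[:2]-o)@x,(p[:2]-o)@y)
E
```

```text
0.10850807482308188
[0.63768579 0.14545764 0.025     ] [0.56954992 0.0610094  0.025     ] [0.57629007 0.18332594 0.042     ] [0.51482537 0.12990888 0.062     ] [0.62793363 0.77826689] -38.897833573912266
0.08143273747538983 0.17644022242908233
jig [0.57793504 0.12395533] piv jig -0.03856102683901764 0.04517324571892716
```

Emit:
play_rows(
  plan=[
    [[0.2,-0.05,-0.6,0,0,0,-1],[0.2,-0.05,-0.8,0,0,0,-1],[0,-0.05,-0.8,0,0,-0.02,-1],[0,0,-0.8,0,0,-0.03,-1],[0,0,-0.15,0,0,0,-1],[0,0,0,0,0,0,-1]],
  ],
)

```text
time_s: 6.35
position: [0.4777, 0.1488, 0.0458]
tcp_rot: [[0.742, 0.671, -0.006], [0.671, -0.742, -0.001], [-0.005, -0.004, -1.0]]
force: [0.9, -0.3, -0.6]
opening: 0.001
```

Emit:
play_rows(
  plan=[
    [[0.1,-0.11,0,0,0,0,-1],[0.1,-0.11,0,0,0,0,-1],[0.05,-0.06,0,0,0,0,-1],[0,0,0,0,0,0,-1]],
  ],
)

```text
time_s: 6.75
position: [0.494, 0.1345, 0.0493]
tcp_rot: [[0.743, 0.669, 0.004], [0.669, -0.743, 0.0], [0.003, 0.002, -1.0]]
force: [0.9, -0.4, 0.2]
opening: 0.005
```

```bash
python3 - <<'E'
from h import *
s=read_state();print(s["position"],s["force"],s["moment"],np.round(s["tcp_rot"],3))
E
```

```text
[0.49398264 0.13445997 0.04926973] [ 0.90725027 -0.44166158  0.16120153] [ 0.01207395 -0.05923925 -0.01592149] [[ 0.743  0.669  0.004]
 [ 0.669 -0.743  0.   ]
 [ 0.003  0.002 -1.   ]]
```

Emit:
play_rows(
  plan=[
    [[0.08,0.08,0,0,0,0,-1],[0.06,-0.07,0,0,0,0,-1],[0.06,-0.07,0,0,0,0,-1],[0,0,0,0,0,0,-1]],
  ],
)

```text
time_s: 7.15
position: [0.5006, 0.1345, 0.0481]
tcp_rot: [[0.745, 0.668, -0.003], [0.668, -0.745, 0.004], [0.0, -0.005, -1.0]]
force: [-3.3, 11.3, 5.5]
opening: 0.004
```

```bash
cat > st.py <<'E'
from h import *
s=read_state();R=np.array(s["tcp_rot"]);print(s["time_s"],np.round(s["position"],4),np.round(s["force"],1),np.round(s["moment"],2),np.round(R[:,2],3),np.round(np.degrees(np.arctan2(R[1,1],R[0,1])),1),np.round(s["joint_positions"],1),round(s["opening"],3))
E
python3 st.py
```

```text
7.15 [0.5006 0.1345 0.0481] [-3.3 11.3  5.5] [1.96 0.41 0.08] [-0.003  0.004 -1.   ] -48.1 [  2.5  38.3 105.    0.4  36.9  50.3] 0.004
```

```bash
python3 - <<'E'
from h import *
s=read_state();im=save("wrist","w5.png");im2=save("scene","s5.png")
f=lambda im,x,y,w,h:cv2.resize(im[y:y+h,x:x+w],(400,300),interpolation=cv2.INTER_CUBIC)
u,v=wproj(s,[.576,.183,.04]);print(u,v,wproj(s,[.515,.13,.062]),wproj(s,[.525,.117,.062]))
x0=int(min(max(u-130,0),400));y0=int(max(v-60,0))
print(x0,y0)
A=np.vstack([np.hstack([f(im,x0,y0,240,180),f(im2,270,262,60,45)]),np.hstack([f(im2,220,210,160,120),f(im,x0+40,y0+60,120,90)])])
save("","c7.png",A)
E
```

```text
350.79447867455804 112.03169323649087 (np.float64(347.9144239288158), np.float64(297.92672367520385)) (np.float64(383.7454548709608), np.float64(299.9214107779162))
220 52
```

View pics/c7.png

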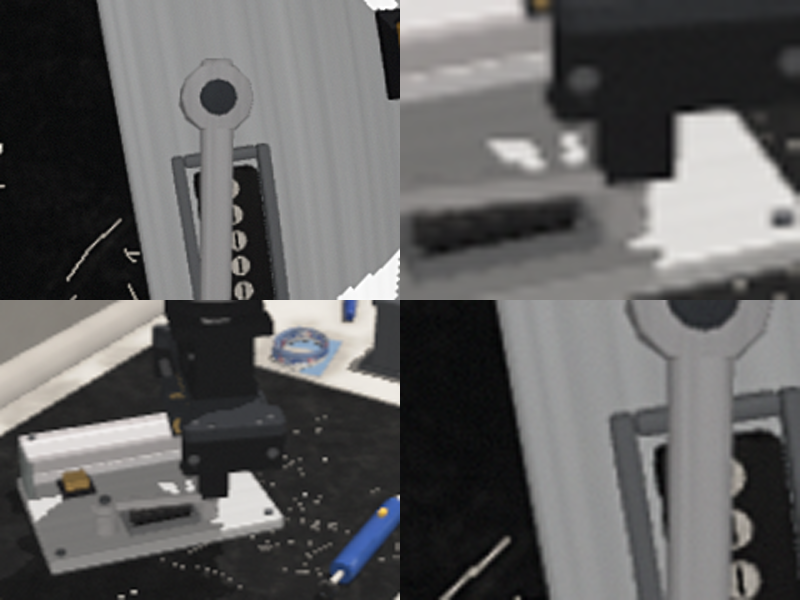

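```bash
python3 - <<'E'
from h import *
import pickle
s1=pickle.load(open("s_w1.pkl","rb"))
s2=dict(position=np.array([.49115523,.20882994,.07338825]),tcp_rot=np.array([[.999,.054,-.002],[.054,-.999,-.001],[-.002,0,-1]]))
def t2(a,b):
    (o1,d1),(o2,d2)=wray(s1,*a),wray(s2,*b);q=np.linalg.lstsq(np.c_[d1,-d2],o2-o1,rcond=None)[0]
    p,r=o1+d1*q[0],o2+d2*q[1];return np.round((p+r)/2,4),np.round(np.linalg.norm(p-r),4)
print("post",t2((296,154),(466,232)));print("pivot",t2((250.3,91.8),(374,120)));print("knob",t2((234,167),(370,275)))
print("round",t2((359.2,122.5),(546,153)),"square",t2((301.5,48.3),(432,28)))
E
```

```text
post (array([0.5176, 0.1185, 0.0279]), np.float64(0.002))
pivot (array([0.5777, 0.1839, 0.0347]), np.float64(0.0007))
knob (array([0.4927, 0.1811, 0.0472]), np.float64(0.0029))
round (array([0.5716, 0.0548, 0.0086]), np.float64(0.0006)) square (array([ 0.6452,  0.1428, -0.004 ]), np.float64(0.0001))
```

Emit:
play_rows(
  plan=[
    [[-0.15,0.2,0,0,0,0,-1],[-0.05,0.15,0.7,0,0,0,-1],[0,0,0.7,0,0,0.045,-1],[0,0,0,0,0,0.047,-1],[0,0,0,0,0,0.047,-1],[0,0,0,0,0,0.047,-1],[0,0,0,0,0,0.047,-1],[0,0,0,0,0,0.047,-1],[0,0,0,0,0,0.047,-1],[0,0,0,0,0,0.047,-1],[0,0,0,0,0,0.047,-1],[0,0,0,0,0,0.047,-1]],
  ],
)

```text
time_s: 8.45
position: [0.4919, 0.1495, 0.1178]
tcp_rot: [[-0.597, 0.802, -0.0], [0.802, 0.597, -0.0], [-0.0, -0.001, -1.0]]
force: [0.3, 0.2, -0.1]
opening: 0.007
```

Emit:
play_rows(
  plan=[
    [[0,0,0,0,0,0.047,-1],[0,0,0,0,0,0,-1],[0,0,0,0,0,0,-1]],
  ],
)

```text
time_s: 8.75
position: [0.492, 0.1496, 0.1179]
tcp_rot: [[-0.702, 0.712, -0.0], [0.712, 0.702, -0.0], [-0.0, -0.0, -1.0]]
force: [-0.0, 0.3, 0.4]
opening: 0.004
```

```bash
python3 st.py
```

```text
8.75 [0.492  0.1496 0.1179] [-0.   0.3  0.4] [ 0.02 -0.14 -0.05] [-0. -0. -1.] 44.6 [  4.5  30.9 103.5  -0.   45.7 -40.1] 0.004
```

Emit:
play_rows(
  plan=[
    [[0,0,-0.7,0,0,0,-1],[0,0,-0.7,0,0,0,-1],[0,0,0,0,0,0,-1],[0.13,-0.15,0,0,0,0,-1],[0.07,-0.07,0,0,0,0,-1],[0.07,-0.07,0,0,0,0,-1],[0,0,0,0,0,0,-1]],
  ],
)

```text
time_s: 9.45
position: [0.5037, 0.1376, 0.0492]
tcp_rot: [[-0.7, 0.714, -0.004], [0.714, 0.7, 0.005], [0.006, 0.001, -1.0]]
force: [-5.2, 14.0, 0.6]
opening: 0.001
```

```bash
python3 st.py
```

```text
9.45 [0.5037 0.1376 0.0492] [-5.2 14.   0.6] [2.4  0.62 0.01] [-0.004  0.005 -1.   ] 44.5 [  2.8  38.3 104.4   0.5  37.5 -42. ] 0.001
```

Emit:
play_rows(
  plan=[
    [[0.07,-0.07,0,0,0,0,-1],[0.07,-0.06,0,0,0,0,-1],[0,0,0,0,0,0,-1]],
  ],
)

```text
time_s: 9.75
position: [0.5131, 0.1285, 0.0492]
tcp_rot: [[-0.703, 0.712, 0.001], [0.712, 0.703, 0.001], [0.0, 0.001, -1.0]]
force: [-2.6, 3.7, 2.3]
opening: 0.004
```

```bash
python3 st.py
```

```text
9.75 [0.5131 0.1285 0.0492] [-2.6  3.7  2.3] [0.49 0.34 0.02] [ 0.001  0.001 -1.   ] 44.6 [ 1.900e+00  3.860e+01  1.036e+02  1.000e-01  3.780e+01 -4.280e+01] 0.004
```

Emit:
play_rows(
  plan=[
    [[0.05,-0.05,0,0,0,0,-1],[0.03,-0.03,0,0,0,0,-1],[0,0,0,0,0,0,-1]],
  ],
)

```text
time_s: 10.05
position: [0.5135, 0.1276, 0.0488]
tcp_rot: [[-0.701, 0.713, -0.006], [0.713, 0.701, 0.005], [0.008, -0.0, -1.0]]
force: [-7.3, 15.2, 7.6]
opening: 0.004
```

Emit:
play_rows(
  plan=[
    [[-0.2,0.2,0,0,0,0,-1],[-0.2,0.2,0.5,0,0,0,-1],[-0.2,0.2,1,0,0,0,-1],[0,0,1,0,0,0,-1],[0,0,0.5,0,0,0,-1],[0,0,0,0,0,0,-1]],
  ],
)

```text
time_s: 10.65
position: [0.4914, 0.154, 0.2011]
tcp_rot: [[-0.704, 0.71, 0.014], [0.71, 0.704, 0.0], [-0.009, 0.01, -1.0]]
force: [0.7, -0.4, 0.4]
opening: 0.008
```

```bash
python3 - <<'E'
from h import *
import pickle
s=read_state();im=save("wrist","w6.png");pickle.dump(s,open("s_w6.pkl","wb"));print(s["position"],s["force"],wproj(s,[.5236,.118,.062]),wproj(s,[.576,.183,.04]))
im2=save("scene","s6.png")
f=lambda im,x,y,w,h:cv2.resize(im[y:y+h,x:x+w],(400,300),interpolation=cv2.INTER_CUBIC)
u,v=wproj(s,[.577,.123,.03]);x0=int(np.clip(u-140,0,360));y0=int(np.clip(v-105,0,270));print(x0,y0,"scale .7")
save("","c8.png",np.hstack([f(im,x0,y0,280,210),f(im2,220,245,120,90)]))
E
```

```text
[0.49136258 0.15402617 0.20112755] [ 0.746606   -0.35337853  0.41808981] (np.float64(310.2007235035431), np.float64(273.4212325188711)) (np.float64(398.08901236509706), np.float64(254.13539643785919))
212 186 scale .7
```

View pics/c8.png

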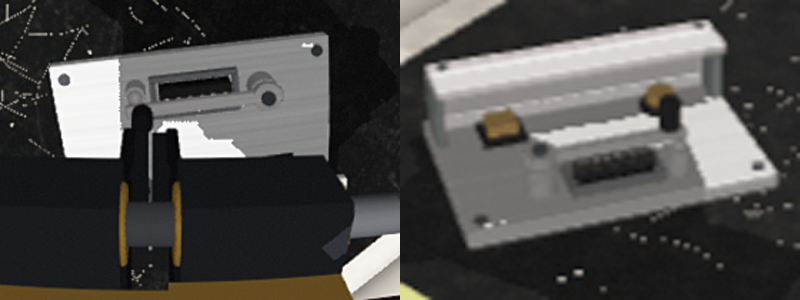

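The keeper is past its catch and at its stop: the wrist view shows the bar parallel to the jig's edge, the stall force appeared at the knob's expected shut position, and the bar stayed there when I let go. Next, the probe.

Emit:
play_rows(
  plan=[
    [[0,-0.6,0.7,0,0,-0.03,1],[0.03,-0.8,0.6,0,0,-0.03,1],[0.03,-0.8,0.3,0,0,-0.03,1],[0.04,-0.85,0,0,0,-0.03,1],[0.04,-0.85,0,0,0,-0.03,1],[0.04,-0.85,0,0,0,-0.03,1],[0.04,-0.85,0,0,0,-0.03,1],[0.04,-0.85,0,0,0,-0.03,1],[0.03,-0.7,0,0,0,-0.01,1],[0.03,-0.5,0,0,0,0,1],[0,0,0,0,0,0,1],[0,0,0,0,0,0,1]],
  ],
)

```text
time_s: 11.95
position: [0.5021, -0.2284, 0.2741]
tcp_rot: [[0.006, 1.0, -0.003], [1.0, -0.006, 0.003], [0.002, -0.003, -1.0]]
force: [-0.5, -0.1, 1.2]
opening: 0.971
```

```bash
python3 st.py; python3 - <<'E'
from h import *
import pickle
s=read_state();im=save("wrist","w7.png");pickle.dump(s,open("s_w7.pkl","wb"))
for X in([.507,-.27,.175],[.507,-.27,.084],[.537,-.236,.084],[.477,-.304,.084],[.537,-.304,.084],[.477,-.236,.084]):print(X,np.round(wproj(s,X)))
u,v=map(int,wproj(s,[.507,-.27,.15]))
g=cv2.cvtColor(im,cv2.COLOR_RGB2GRAY)
for r in range(max(v-84,0),min(v+84,480),6):print(r,' '.join('%3d'%g[r,c] for c in range(max(u-90,0),min(u+90,640),6)))
print(u,v)
for n,a,z in(("ptop",(468.8,273),.16),("pbase",(455.5,281),.07)):print(n,onz("top",*a,z))
E
```

```text
11.95 [ 0.5021 -0.2284  0.2741] [-0.5 -0.1  1.2] [ 0.02 -0.09 -0.02] [-0.003  0.003 -1.   ] -0.4 [-36.1  21.3  88.9   0.   70.  -35.7] 0.971
[0.507, -0.27, 0.175] [323. 289.]
[0.507, -0.27, 0.084] [322. 250.]
[0.537, -0.236, 0.084] [352. 217.]
[0.477, -0.304, 0.084] [293. 281.]
[0.537, -0.304, 0.084] [351. 281.]
[0.477, -0.236, 0.084] [291. 218.]
192 245 246 246 245 244 245 245 244 245 245 217 218 215 144 144 127 108 111  98 104  97 137 129 179 156 143 112  66  91 104
198 245 245 245 245 243 245 245 246 245 254  99  95  91  41  41  42  43  42  41  42  42 140 137 231 213 211 180  83 177 201
204 244 245 245 245 245 246 244 244 244 250  99  78  33  34  32  30  32  32  34  41  43 137 131 231 213 211 178  81 176 207
210 242 244 245 245 243 244 244 243 244 248  98  36  32  30  31  34  31  33  31  43  42 138 134 233 211 207 175  94 135 198
216 244 244 245 245 243 243 243 243 244 248  98  95  42  41  44  44  40  41  43  41  43 139 134 234 214 206 175 104 131 175
222 243 243 242 243 245 244 244 243 243 248  96  94  91  95  92  94  92  92  90  88  58 142 142 237 227 215 187 175 116 167
228 241
[... 2115 characters left out ...]
4  42  42  44  44  43  41  40  42  40  39  44  42  43  42  40  41  41  43  42  43  43  44  44  44  45  45  45
336  50  51  51  50  51  52  52  50  49  50  51  51  49  49  50  49  49  50  50  50  51  49  51  50  49  51  51  48  49  51
342  54  54  55  54  54  54  53  52  55  56  54  55  55  53  53  53  55  54  55  55  54  54  54  56  54  53  55  54  54  55
348  53  54  55  54  54  54  55  53  53  55  56  55  54  55  54  54  54  54  55  53  57  55  54  56  55  54  55  54  56  55
354  37  44  47  52  52  51  50  52  52  53  50  53  51  52  53  53  53  52  52  53  53  50  50  50  50  48  47  45  45  41
322 276
ptop [ 0.45769706 -0.36265976  0.16      ]
pbase [ 0.45296374 -0.35170062  0.07      ]
```

```bash
python3 - <<'E'
from h import *
import pickle
s=pickle.load(open("s_w7.pkl","rb"));g=cv2.imread("pics/w7.png",0)
for r in range(270,298,2):print(r,' '.join('%3d'%g[r,c] for c in range(306,340,2)))
print(wonz(s,322,284,.175), wonz(s,323,280,.084))
E
```

```text
270  89  91  90  90  60  54  55  54  54  54  55  54  52  50  89  89  90
272  89  89  91  89  62  53  52  53  54  55  55  53  53  52  91  89  91
274  88  91  90  89  56  50  52  51  53  51  50  50  52  47  89  91  91
276  87  87  90  87  98 104 108 106 104  99 100  97  97  79  85  88  87
278 115 132 119  87 148 164 163 160 161 129 131 156 153 128 157 162 160
280 128 108 109 100 151 171 166 160 154  59 137 156 168 129 200 203 202
282 102 104 105  99 150 172 112  47  79  85  48  59 166 122 195 198 197
284 105 106 106 101 146 168  84  89  89  87  85  62 164 121 195 197 198
286 104 105 107  97 145 170  82  86  86  85  84  76 127 117 198 199 198
288 105 103 106  97 145 167  90  87  86  86  84  79 152 112 199 203 199
290 105 104 101  95 145 166 116  82  86  85  79  91 157 115 201 201 199
292 104 102 109 196 142 162 165 124  98  85 117 154 150 124 200 200 200
294 103 103 164 210 198 197 198 204 203 202 181 179 177 199 202 200 201
296 106 203 211 209 206 206 207 209 209 208 208 208 207 205 206 204 203
[ 0.50632061 -0.26559058  0.175     ] [ 0.50825922 -0.30288264  0.084     ]
```

Emit:
play_rows(
  plan=[
    [[0.05,-0.4,0,0,0,0,1],[0.05,-0.4,0,0,0,0.002,1],[0,0,0,0,0,0,1],[0,0,-0.6,0,0,0,1],[0,0,-0.8,0,0,0,1],[0,0,-0.8,0,0,0,1],[0,0,-0.6,0,0,0,1],[0,0,-0.18,0,0,0,1],[0,0,0,0,0,0,1],[0,0,0,0,0,0,1]],
  ],
)

```text
time_s: 13.0
position: [0.5091, -0.2687, 0.1283]
tcp_rot: [[-0.002, 1.0, 0.002], [1.0, 0.002, -0.001], [-0.001, 0.002, -1.0]]
force: [-0.1, 0.8, 0.9]
opening: 1.0
```

```bash
python3 st.py; python3 - <<'E'
from h import *
s=read_state();im=save("wrist","w8.png");g=cv2.cvtColor(im,cv2.COLOR_RGB2GRAY)
u,v=map(int,wproj(s,[.507,-.268,.175]));print(u,v, wproj(s,s["position"]))
for r in range(v-40,min(v+40,480),5):print(r,' '.join('%3d'%g[r,c] for c in range(u-60,u+60,5)))
E
```

```text
13.0 [ 0.5091 -0.2687  0.1283] [-0.1  0.8  0.9] [ 0.01 -0.11  0.  ] [ 0.002 -0.001 -1.   ] 0.1 [-38.9  33.5  94.3   0.   52.  -39.1] 1.0
309 353 (np.float64(315.3941402985926), np.float64(299.50279178984965))
313 212 209 208 206 100  98  99  99  96  52  53  53  52  53  54  53  54 203 200 197 201 203 203 202
318 210 212 206 205 102 105 109 104 104  53  53  51  53  53  53  55  45 199 195 193 195 198 200 201
323 211 210  88 176 132 106 109 106 106  52  54  54  56  54  54  51  46 198 199 195 199 201 203 199
328  33  34  36  30  31  35  36  35  35  35  35  36  37  37  36  35  36  37  38  36  35  35  33  30
333  48  47  49  48  46  50  45  47  48  48  44  47  44  45  46  47  49  47  46  46  47  48  45  47
338  53  50  49  51  51  51  52  50  50  50  52  51  50  51  51  51  51  50  51  50  53  50  52  52
343  54  55  56  54  55  55  54  54  55  53  54  54  53  53  53  52  54  52  55  55  54  56  54  53
348  53  53  54  55  55  55  55  55  55  55  55  55  54  55  53  54  55  55  56  55  55  54  56  55
353  52  51  53  50  55  55  53  53  53  55  54  50  54  53  53  54  54  54  51  51  51  52  53  54
358  32  34 206 216 217 218 201 184  98  63  43  43  42  41  44  58  54 160 165 173 179 192 205 207
363  48  47  33 202 210 211 198 197 206  71  73  39  42  37  58  73  82 201 197 194 195 200 202 203
368  35  36  49  46 203 204 200 200 204 202 200 197 198 200 204 214 208 201 196 194 195 201 205 208
373  89  84  50  35 207 203 200 199 202 206 202 205 203 200 198 201 201 201 198 198 202 206 207 210
378  36  32  49  90 211 205 200 196 199 203 202 200 197 195 195 196 196 201 203 201 204 207 209 217
383  36  28  97 212 207 208 201 197 196 205 204 203 201 198 199 204 203 206 207 202 205 205 213 218
388  37  30 226 217 216 213 209 208 200 189 199 201 204 208 206 204 196 192 193 190 185 170 162 152
```

Emit:
play_rows(
  plan=[
    [[-0.03,0,-0.03,0,0,0,-1],[0,0,0,0,0,0,-1],[0,0,0,0,0,0,-1],[0,0,0,0,0,0,-1],[0,0,0,0,0,0,-1],[0,0,0,0,0,0,-1],[0,0,0,0,0,0,-1],[0,0,0,0,0,0,-1]],
  ],
)

```text
time_s: 13.85
position: [0.5066, -0.2683, 0.1255]
tcp_rot: [[-0.002, 1.0, -0.0], [1.0, 0.002, 0.0], [0.0, -0.0, -1.0]]
force: [0.5, -0.2, -0.1]
opening: 0.358
```

```bash
python3 st.py
```

```text
13.85 [ 0.5066 -0.2683  0.1255] [ 0.5 -0.2 -0.1] [-0.02 -0.14  0.03] [-0.  0. -1.] 0.1 [-39.1  33.7  94.7  -0.   51.6 -39.2] 0.358
```

Emit:
play_rows(
  plan=[
    [[0,0,0,0,0,0,-1],[0,0,0,0,0,0,-1],[0,0,0,0,0,0,-1],[0,0,0,0,0,0,-1],[0,0,0,0,0,0,-1],[0,0,0,0,0,0,-1]],
  ],
)

```text
time_s: 14.45
position: [0.5066, -0.2683, 0.1255]
tcp_rot: [[-0.002, 1.0, -0.0], [1.0, 0.002, 0.0], [0.0, -0.0, -1.0]]
force: [-1.1, -0.3, -0.0]
opening: 0.184
```

```bash
python3 st.py
```

```text
14.45 [ 0.5066 -0.2683  0.1255] [-1.1 -0.3 -0. ] [-0.01 -0.09  0.02] [-0.  0. -1.] 0.1 [-39.1  33.7  94.7  -0.   51.6 -39.2] 0.184
```

Emit:
play_rows(
  plan=[
    [[0,0,0.3,0,0,0,-1],[0,0,0.5,0,0,0,-1],[0,0,0.6,0,0,0,-1],[0,0,0.6,0,0,0,-1],[0,0,0.5,0,0,0,-1],[0,0,0.1,0,0,0,-1],[-0.02,0.4,0,0,0,0,-1],[-0.06,0.7,0,0,0,0.035,-1],[-0.06,0.8,0,0,0,0.04,-1],[-0.06,0.8,0,0,0,0.04,-1],[-0.06,0.8,0,0,0,0.04,-1]],
  ],
)

```text
time_s: 15.55
position: [0.4914, -0.0903, 0.2535]
tcp_rot: [[-0.474, 0.881, -0.004], [0.881, 0.474, 0.002], [0.004, -0.003, -1.0]]
force: [1.1, 0.3, -1.0]
opening: 0.183
```

Emit:
play_rows(
  plan=[
    [[-0.06,0.8,0,0,0,0.04,-1],[-0.06,0.8,0,0,0,0.04,-1],[-0.04,0.8,0,0,0,0.035,-1],[-0.04,0.8,0,0,0,0.013,-1],[0,0.7,0,0,0,0,-1],[0,0.5,0,0,0,0,-1],[0,0,0,0,0,0,-1]],
  ],
)

```text
time_s: 16.25
position: [0.4809, 0.1302, 0.2536]
tcp_rot: [[-0.78, 0.625, -0.005], [0.625, 0.78, 0.001], [0.004, -0.002, -1.0]]
force: [0.9, 0.1, -0.9]
opening: 0.186
```

```bash
python3 st.py
```

```text
16.25 [0.4809 0.1302 0.2536] [ 0.9  0.1 -0.9] [ 0.01 -0.19  0.01] [-0.005  0.001 -1.   ] 51.3 [  2.2  18.3  97.6   0.1  64.4 -49.1] 0.186
```

Emit:
play_rows(
  plan=[
    [[0,0,0,-0.028,-0.0346,0,-1],[0,0,0,-0.028,-0.0346,0,-1],[0,0,0,-0.028,-0.0346,0,-1],[0,0,0,-0.028,-0.0346,0,-1],[0,0,0,-0.028,-0.0346,0,-1],[0,0,0,0,0,0,-1],[0,0,0,0,0,0,-1]],
  ],
)

```text
time_s: 16.95
position: [0.4816, 0.1241, 0.2534]
tcp_rot: [[-0.628, 0.634, 0.452], [0.506, 0.773, -0.382], [-0.591, -0.011, -0.806]]
force: [0.1, 0.7, -0.4]
opening: 0.183
```

```bash
cat >> st.py <<'E'
print("tip",np.round(s["position"]+.1115*R[:,2],4),"lean",round(np.degrees(np.arccos(-R[2,2])),1))
E
python3 st.py
```

```text
16.95 [0.4816 0.1241 0.2534] [ 0.1  0.7 -0.4] [ 0.27  0.15 -0.02] [ 0.452 -0.382 -0.806] 50.7 [ 19.7  17.2 112.1 -49.5  42.3   4.1] 0.183
tip [0.532  0.0816 0.1635] lean 36.3
```

Emit:
play_rows(
  plan=[
    [[0,0,-0.3,-0.015,-0.018,0,-1],[0,0,-0.4,0,0,0,-1],[0,0,-0.4,0,0,0,-1],[0,0,0,0,0,0,-1],[0,0,0,0,0,0,-1]],
  ],
)

```text
time_s: 17.45
position: [0.4835, 0.1233, 0.1999]
tcp_rot: [[-0.589, 0.637, 0.498], [0.479, 0.771, -0.42], [-0.651, -0.009, -0.759]]
force: [0.1, 0.0, -0.1]
opening: 0.179
```

```bash
python3 st.py
```

```text
17.45 [0.4835 0.1233 0.1999] [ 0.1  0.  -0.1] [ 0.34  0.19 -0.03] [ 0.498 -0.42  -0.759] 50.4 [ 21.7  24.6 116.7 -67.8  38.4  26.5] 0.179
tip [0.539  0.0765 0.1153] lean 40.7
```

Emit:
play_rows(
  plan=[
    [[0.15,0.15,0,0,0,-0.03,-1],[0.15,0.15,-0.2,0,0,-0.031,-1],[0.08,0.08,-0.2,0.0095,0.0077,0,-1],[0,0,-0.3,0,0,0,-1],[0,0,0,0,0,0,-1],[0,0,0,0,0,0,-1]],
  ],
)

```text
time_s: 18.05
position: [0.502, 0.1428, 0.1655]
tcp_rot: [[-0.502, 0.771, 0.392], [0.601, 0.637, -0.484], [-0.622, -0.008, -0.783]]
force: [-0.1, -0.8, -0.5]
opening: 0.185
```

```bash
python3 st.py; python3 - <<'E'
from h import *
s=read_state();im=save("wrist","w9.png");R=np.array(s["tcp_rot"])
for n,X in(("tip",s["position"]+.1115*R[:,2]),("hub",s["position"]+.055*R[:,2]),("round",[.5692,.059,.025]),("sq",[.638,.1446,.025]),("edge0",[.578+.019*.778,.1225-.019*.628,.052])):print(n,np.round(wproj(s,X)))
E
```

```text
18.05 [0.502  0.1428 0.1655] [-0.1 -0.8 -0.5] [0.34 0.18 0.01] [ 0.392 -0.484 -0.783] 39.6 [ 23.9  31.  109.  -57.8  45.2  28.4] 0.185
tip [0.5457 0.0889 0.0783] lean 38.5
tip [314. 231.]
hub [314. 257.]
round [314. 208.]
sq [431. 194.]
edge0 [374. 215.]
```

Emit:
play_rows(
  plan=[
    [[0.12,-0.15,-0.23,0,0,0,-1],[0.12,-0.15,-0.23,0,0,0,-1],[0.12,-0.15,-0.24,0,0,0,-1],[0.1,-0.13,-0.2,0,0,0,-1],[0,0,0,0,0,0,-1],[0,0,0,0,0,0,-1]],
  ],
)

```text
time_s: 18.7
position: [0.5248, 0.114, 0.1204]
tcp_rot: [[-0.502, 0.771, 0.392], [0.6, 0.637, -0.484], [-0.622, -0.008, -0.783]]
force: [-0.6, 0.5, -0.1]
opening: 0.182
```

```bash
python3 st.py; python3 - <<'E'
from h import *
s=read_state();im=save("wrist","w10.png");sc=save("scene","s10.png");R=np.array(s["tcp_rot"]);tip=s["position"]+.1115*R[:,2]
for n,X in(("tip",tip),("round",[.5692,.059,.025])):print(n,np.round(wproj(s,X)),np.round(proj("scene",X)))
f=lambda im,x,y,w,h:cv2.resize(im[y:y+h,x:x+w],(400,300),interpolation=cv2.INTER_CUBIC)
save("","c9.png",np.vstack([np.hstack([f(im,214,120,200,150),f(sc,220,235,120,90)]),np.hstack([f(im,274,175,80,60),f(sc,274,252,48,36)])]))
E
```

```text
18.7 [0.5248 0.114  0.1204] [-0.6  0.5 -0.1] [0.34 0.18 0.01] [ 0.392 -0.484 -0.783] 39.6 [ 19.6  36.2 110.1 -66.   40.   34.9] 0.182
tip [0.5685 0.0601 0.0331] lean 38.5
tip [314. 231.] [297. 269.]
round [314. 224.] [297. 272.]
```

View pics/c9.png

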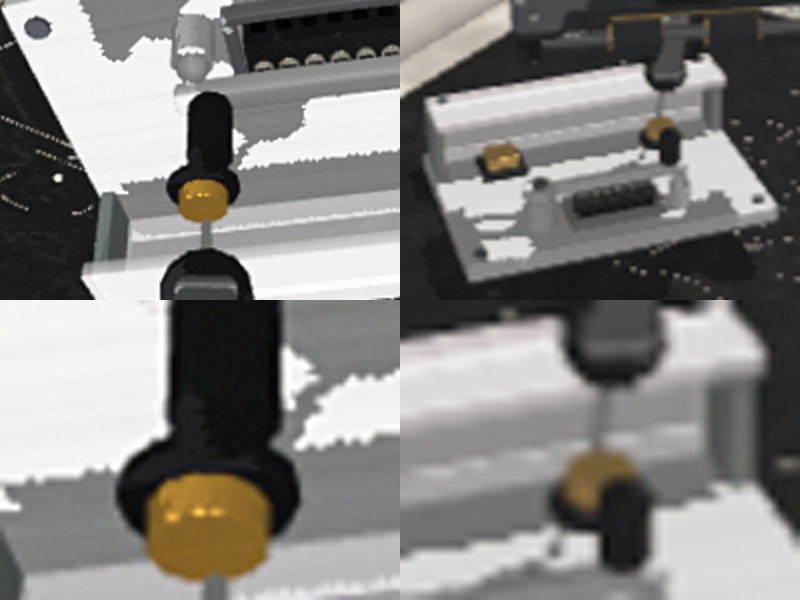

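The tip hovers over the round brass contact in both views: wrist tip at about (317,230) against the contact centre (316,222), with the knob clear. Pressing gently.

Emit:
play_rows(
  plan=[
    [[0,0,-0.06,0,0,0,-1],[0,0,-0.06,0,0,0,-1],[0,0,-0.05,0,0,0,-1],[0,0,0,0,0,0,-1],[0,0,0,0,0,0,-1]],
  ],
)

```text
time_s: 19.3
position: [0.5245, 0.1141, 0.1111]
tcp_rot: [[-0.503, 0.771, 0.391], [0.6, 0.637, -0.484], [-0.622, -0.009, -0.783]]
force: [0.7, 0.9, 0.0]
opening: 0.183
```

```bash
python3 st.py
```

```text
19.3 [0.5245 0.1141 0.1111] [0.7 0.9 0. ] [ 0.26  0.09 -0.02] [ 0.391 -0.484 -0.783] 39.6 [ 19.6  37.3 110.4 -67.4  39.5  36.6] 0.183
tip [0.5682 0.0601 0.0238] lean 38.5
```

Emit:
play_rows(
  plan=[
    [[0,0,-0.04,0,0,0,-1],[0,0,-0.02,0,0,0,-1],[0,0,0,0,0,0,-1],[0,0,0,0,0,0,-1]],
  ],
)

```text
time_s: 19.7
position: [0.525, 0.1139, 0.1083]
tcp_rot: [[-0.503, 0.771, 0.392], [0.6, 0.637, -0.484], [-0.623, -0.008, -0.782]]
force: [0.7, -0.2, 1.9]
opening: 0.182
```

```bash
python3 st.py
```

```text
19.7 [0.525  0.1139 0.1083] [ 0.7 -0.2  1.9] [-0.03 -0.23  0.03] [ 0.392 -0.484 -0.782] 39.6 [ 19.6  37.6 110.4 -67.9  39.3  37.2] 0.182
tip [0.5687 0.06   0.0211] lean 38.5
```

Emit:
play_rows(
  plan=[
    [[0,0,-0.01,0,0,0,-1],[0,0,0,0,0,0,-1],[0,0,0,0,0,0,-1],[0,0,0,0,0,0,-1],[0,0,0,0,0,0,-1],[0,0,0,0,0,0,-1],[0,0,0,0,0,0,-1],[0,0,0,0,0,0,-1]],
  ],
)

```text
time_s: 20.5
position: [0.5246, 0.1141, 0.1075]
tcp_rot: [[-0.503, 0.771, 0.391], [0.6, 0.637, -0.484], [-0.622, -0.008, -0.783]]
force: [-0.0, 0.6, 1.0]
opening: 0.185
```

```bash
python3 st.py
```

```text
20.5 [0.5246 0.1141 0.1075] [-0.   0.6  1. ] [ 0.06 -0.19  0.02] [ 0.391 -0.484 -0.783] 39.6 [ 19.6  37.7 110.4 -67.9  39.3  37.3] 0.185
tip [0.5682 0.0601 0.0202] lean 38.5
```

Emit:
play_rows(
  plan=[
    [[0,0,0.12,0,0,0,-1],[0,0,0.1,0,0,0,-1],[-0.16,0.19,0.31,0,0,0,-1],[-0.16,0.2,0.32,0,0,0,-1],[-0.16,0.2,0.32,0,0,0,-1],[0.28,0.34,0,0,0,0,-1],[0.28,0.34,0,0,0,0,-1],[0.28,0.34,0,0,0,0,-1],[0.28,0.34,0,0,0,0,-1],[0.26,0.35,0,0,0,0,-1],[0,0,0,0,0,0,-1],[0,0,0,0,0,0,-1]],
  ],
)

```text
time_s: 21.7
position: [0.5688, 0.2288, 0.1658]
tcp_rot: [[-0.504, 0.771, 0.39], [0.6, 0.637, -0.484], [-0.622, -0.01, -0.783]]
force: [-0.7, -1.1, 0.4]
opening: 0.185
```

```bash
python3 st.py
```

```text
21.7 [0.5688 0.2288 0.1658] [-0.7 -1.1  0.4] [0.32 0.12 0.03] [ 0.39  -0.484 -0.783] 39.6 [ 29.   36.7  93.7 -49.2  54.   20.9] 0.185
tip [0.6123 0.1748 0.0784] lean 38.4
```

Emit:
play_rows(
  plan=[
    [[0.13,-0.15,-0.23,0,0,0,-1],[0.13,-0.15,-0.23,0,0,0,-1],[0.13,-0.15,-0.23,0,0,0,-1],[0.12,-0.15,-0.22,0,0,0,-1],[0,0,0,0,0,0,-1],[0,0,0,0,0,0,-1]],
  ],
)

```text
time_s: 22.3
position: [0.5948, 0.1982, 0.1196]
tcp_rot: [[-0.503, 0.772, 0.389], [0.6, 0.636, -0.485], [-0.622, -0.01, -0.783]]
force: [-0.1, -0.0, -1.9]
opening: 0.183
```

```bash
python3 st.py; python3 - <<'E'
from h import *
s=read_state();im=save("wrist","w11.png");sc=save("scene","s11.png");R=np.array(s["tcp_rot"]);tip=s["position"]+.1115*R[:,2]
for n,X in(("tip",tip),("sq",[.638,.1446,.025]),("rd",[.5692,.059,.025])):print(n,np.round(wproj(s,X)),np.round(proj("scene",X)))
def brass(im,b):
    h=cv2.cvtColor(im,cv2.COLOR_RGB2HSV);m=cv2.inRange(h,(8,100,60),(30,255,255))
    n,l,st,c=cv2.connectedComponentsWithStats(m)
    print([(st[i].tolist(),np.round(c[i]).tolist()) for i in range(1,n) if st[i,4]>b])
brass(im,150);brass(sc[250:300,220:330],12)
old=cv2.imread("pics/w10.png")[...,::-1];brass(old,150)
E
```

```text
22.3 [0.5948 0.1982 0.1196] [-0.1 -0.  -1.9] [ 0.54  0.32 -0.06] [ 0.389 -0.485 -0.783] 39.5 [ 25.2  40.9  94.6 -53.7  48.6  23.9] 0.183
tip [0.6382 0.1441 0.0323] lean 38.4
tip [314. 231.] [249. 277.]
sq [315. 223.] [249. 280.]
rd [191. 238.] [297. 272.]
[([545, 130, 19, 39, 458], [556.0, 148.0]), ([301, 207, 30, 24, 581], [315.0, 219.0]), ([182, 225, 23, 19, 356], [193.0, 234.0]), ([262, 313, 11, 59, 425], [266.0, 342.0]), ([361, 313, 12, 59, 423], [367.0, 342.0]), ([141, 375, 348, 30, 5728], [326.0, 392.0])]
[([74, 21, 8, 6, 32], [77.0, 23.0]), ([25, 28, 11, 9, 71], [30.0, 32.0])]
[([440, 192, 28, 25, 581], [453.0, 204.0]), ([303, 209, 25, 22, 451], [315.0, 220.0]), ([262, 313, 11, 59, 427], [266.0, 342.0]), ([361, 313, 12, 59, 425], [367.0, 342.0]), ([141, 375, 348, 30, 5728], [326.0, 392.0])]
```

Emit:
play_rows(
  plan=[
    [[0,0,0,0,0,0,-1]],
  ],
)

```text
time_s: 22.5
position: [0.5948, 0.1994, 0.1207]
tcp_rot: [[-0.503, 0.771, 0.391], [0.6, 0.637, -0.483], [-0.622, -0.008, -0.783]]
force: [-1.4, -0.4, -2.4]
opening: 0.185
```

```bash
python3 st.py
```

```text
22.5 [0.5948 0.1994 0.1207] [-1.4 -0.4 -2.4] [ 0.64  0.51 -0.16] [ 0.391 -0.483 -0.783] 39.6 [ 25.3  40.8  94.6 -53.7  48.6  23.9] 0.185
tip [0.6384 0.1455 0.0334] lean 38.5
```

Emit:
play_rows(
  plan=[
    [[-0.06,0.05,-0.06,0,0,0,-1],[0,0,-0.02,0,0,0,-1],[0,0,0,0,0,0,-1]],
  ],
)

```text
time_s: 22.8
position: [0.5922, 0.202, 0.1169]
tcp_rot: [[-0.503, 0.77, 0.392], [0.599, 0.638, -0.483], [-0.622, -0.008, -0.783]]
force: [-0.1, 0.8, -0.7]
opening: 0.179
```

```bash
python3 st.py
```

```text
22.8 [0.5922 0.202  0.1169] [-0.1  0.8 -0.7] [ 0.38  0.19 -0.05] [ 0.392 -0.483 -0.783] 39.6 [ 25.6  41.2  94.8 -54.   48.4  24.7] 0.179
tip [0.636  0.1481 0.0296] lean 38.5
```

Emit:
play_rows(
  plan=[
    [[0,0,-0.06,0,0,0,-1],[0,0,-0.06,0,0,0,-1],[0,0,0,0,0,0,-1],[0,0,0,0,0,0,-1]],
  ],
)

```text
time_s: 23.2
position: [0.592, 0.2014, 0.1106]
tcp_rot: [[-0.503, 0.771, 0.391], [0.6, 0.637, -0.484], [-0.622, -0.009, -0.783]]
force: [-0.5, -0.1, 1.1]
opening: 0.179
```

```bash
python3 st.py
```

```text
23.2 [0.592  0.2014 0.1106] [-0.5 -0.1  1.1] [ 0.17  0.14 -0.12] [ 0.391 -0.484 -0.783] 39.6 [ 25.6  41.7  95.  -54.5  48.1  25.4] 0.179
tip [0.6356 0.1474 0.0233] lean 38.5
```

Emit:
play_rows(
  plan=[
    [[0,0,-0.04,0,0,0,-1],[0,0,0,0,0,0,-1],[0,0,0,0,0,0,-1]],
  ],
)

```text
time_s: 23.5
position: [0.5925, 0.2013, 0.1089]
tcp_rot: [[-0.503, 0.771, 0.392], [0.6, 0.637, -0.484], [-0.623, -0.008, -0.782]]
force: [0.5, -0.2, 1.8]
opening: 0.185
```

```bash
python3 st.py
```

```text
23.5 [0.5925 0.2013 0.1089] [ 0.5 -0.2  1.8] [ 0.   -0.12 -0.06] [ 0.392 -0.484 -0.782] 39.6 [ 25.6  41.9  95.  -54.7  47.9  25.7] 0.185
tip [0.6361 0.1474 0.0216] lean 38.5
```

Emit:
play_rows(
  plan=[
    [[0,0,-0.03,0,0,0,-1],[0,0,0,0,0,0,-1],[0,0,0,0,0,0,-1],[0,0,0,0,0,0,-1],[0,0,0,0,0,0,-1],[0,0,0,0,0,0,-1],[0,0,0,0,0,0,-1],[0,0,0,0,0,0,-1],[0,0,0,0,0,0,-1]],
  ],
)

```text
time_s: 24.4
position: [0.5922, 0.2016, 0.1071]
tcp_rot: [[-0.503, 0.771, 0.392], [0.6, 0.637, -0.484], [-0.622, -0.008, -0.783]]
force: [0.3, -0.6, 1.3]
opening: 0.182
```

```bash
python3 st.py; python3 - <<'E'
from h import *
s=read_state();im=save("wrist","w12.png")
h=cv2.cvtColor(im,cv2.COLOR_RGB2HSV);m=cv2.inRange(h,(8,100,60),(30,255,255))
n,l,st,c=cv2.connectedComponentsWithStats(m)
print([(st[i].tolist(),np.round(c[i],1).tolist()) for i in range(1,n) if st[i,4]>150 and st[i,1]<300])
o=.578,.1225
for q,X in(("sq top",[.638,.1446,.025]),("sq down",[.638,.1446,.02]),("rd",[.5692,.059,.025])):print(q,np.round(wproj(s,X),1))
E
```

```text
24.4 [0.5922 0.2016 0.1071] [ 0.3 -0.6  1.3] [-0.11 -0.26  0.03] [ 0.392 -0.484 -0.783] 39.6 [ 25.6  42.1  95.  -54.8  47.8  25.9] 0.182
tip [0.6358 0.1477 0.0198] lean 38.5
[([548, 145, 19, 40, 467], [558.8, 163.8]), ([300, 222, 30, 20, 440], [314.4, 230.8]), ([179, 240, 24, 19, 356], [190.5, 248.8])]
sq top [313.9 239.4]
sq down [314.  234.1]
rd [188.6 252.6]
```

Emit:
play_rows(
  plan=[
    [[0,0,0.08,0,0,0,-1],[-0.02,0.01,0.08,0,0,0,-1],[-0.16,0.19,0.31,0,0,0,-1],[-0.2,0.25,0.4,0,0,0,-1],[-0.3,0.38,0.61,0,0,0,-1],[-0.3,0.1,0.8,0,0,0,-1],[-0.4,-0.6,0,0,0,0,-1],[-0.3,-0.8,0,0,0,0,-1],[0,0,0,0,0,0,-1]],
  ],
)

```text
time_s: 25.35
position: [0.5025, 0.1745, 0.2214]
tcp_rot: [[-0.505, 0.773, 0.385], [0.6, 0.635, -0.487], [-0.621, -0.015, -0.784]]
force: [1.0, 0.4, -0.3]
opening: 0.183
```

```bash
cat > rot.py <<'E'
from h import *
from scipy.spatial.transform import Rotation as Ro
s=read_state();R=np.array(s["tcp_rot"]);G=np.array([[-.002,1,0],[1,.002,0],[0,0,-1.]])
tz=R[:,2];a=np.cross(tz,[0,0,-1]);n=np.linalg.norm(a);v=a/max(n,1e-9)*np.arctan2(n,-tz[2])
R1=Ro.from_rotvec(v).as_matrix()@R
print("untilt",np.round(v/np.pi,4),"yaw",np.round(Ro.from_matrix(G@R1.T).as_rotvec()/np.pi,4),"to G",np.round((np.array([.5066,-.2683,.1255])-s["position"])/.05,3))
E
python3 st.py; python3 rot.py
```

```text
25.35 [0.5025 0.1745 0.2214] [ 1.   0.4 -0.3] [ 0.43  0.2  -0.07] [ 0.385 -0.487 -0.784] 39.4 [ 27.3  26.6 103.4 -49.3  53.5  19.3] 0.183
tip [0.5455 0.1202 0.134 ] lean 38.4
untilt [0.1674 0.1323 0.    ] yaw [ 0.     -0.     -0.2199] to G [ 0.081 -8.856 -1.918]
```

Emit:
play_rows(
  plan=[
    [[0,0,0.2,0.0279,0.022,0,-1],[0,0,0.2,0.0279,0.022,0,-1],[0,-0.3,0.2,0.0279,0.022,0,-1],[0,-0.3,0.15,0.0279,0.022,0,-1],[0,-0.3,0,0.0279,0.022,0,-1],[0,-0.3,0,0.0279,0.022,0,-1],[0,-0.7,0,0,0,-0.04,-1],[0,-0.8,0,0,0,-0.04,-1],[0,-0.8,0,0,0,-0.04,-1],[0,-0.8,0,0,0,-0.04,-1],[0,-0.8,0,0,0,-0.04,-1],[0,0,0,0,0,0,-1]],
  ],
)

```text
time_s: 26.55
position: [0.5092, -0.0805, 0.2595]
tcp_rot: [[-0.058, 0.998, 0.011], [0.998, 0.058, -0.003], [-0.004, 0.01, -1.0]]
force: [-0.2, 1.7, -0.9]
opening: 0.18
```

```bash
python3 st.py; python3 rot.py
```

```text
26.55 [ 0.5092 -0.0805  0.2595] [-0.2  1.7 -0.9] [ 0.04 -0.11 -0.05] [ 0.011 -0.003 -1.   ] 3.3 [-21.5  18.9  95.5   0.1  65.  -24.8] 0.18
tip [ 0.5104 -0.0809  0.148 ] lean 0.6
untilt [0.001  0.0034 0.    ] yaw [ 0.      0.     -0.0177] to G [-0.053 -3.755 -2.68 ]
```

Emit:
play_rows(
  plan=[
    [[0,-0.7,0,0.001,0.0034,-0.0177,-1],[0,-0.8,0,0,0,0,-1],[-0.03,-0.8,0,0,0,0,-1],[-0.02,-0.75,0,0,0,0,-1],[0,-0.5,0,0,0,0,-1],[0,-0.2,0,0,0,0,-1],[0,0,0,0,0,0,-1],[0,0,0,0,0,0,-1]],
  ],
)

```text
time_s: 27.35
position: [0.5056, -0.2624, 0.2586]
tcp_rot: [[-0.009, 1.0, -0.003], [1.0, 0.009, 0.003], [0.003, -0.003, -1.0]]
force: [0.4, 0.2, -1.0]
opening: 0.179
```

```bash
python3 st.py; python3 rot.py
```

```text
27.35 [ 0.5056 -0.2624  0.2586] [ 0.4  0.2 -1. ] [-0.03 -0.14  0.03] [-0.003  0.003 -1.   ] 0.5 [-38.7  23.7  87.6   0.   69.  -39.2] 0.179
tip [ 0.5053 -0.2621  0.1471] lean 0.3
untilt [-0.0011 -0.001  -0.    ] yaw [-0.      0.     -0.0021] to G [ 0.019 -0.118 -2.662]
```

Emit:
play_rows(
  plan=[
    [[0.02,-0.11,-0.3,-0.001,-0.001,-0.002,-1],[0,0,-0.6,0,0,0,-1],[0,0,-0.6,0,0,0,-1],[0,0,-0.5,0,0,0,-1],[0,0,-0.15,0,0,0,-1],[0,0,0,0,0,0,-1],[0,0,0,0,0,0,-1]],
  ],
)

```text
time_s: 28.05
position: [0.5075, -0.2696, 0.1522]
tcp_rot: [[-0.002, 1.0, 0.002], [1.0, 0.002, -0.003], [-0.003, 0.002, -1.0]]
force: [0.5, -0.2, -0.2]
opening: 0.178
```

```bash
python3 st.py; python3 rot.py
```

```text
28.05 [ 0.5075 -0.2696  0.1522] [ 0.5 -0.2 -0.2] [-0.04 -0.12  0.03] [ 0.002 -0.003 -1.   ] 0.1 [-39.1  31.5  93.4  -0.1  54.9 -39.2] 0.178
tip [ 0.5077 -0.2699  0.0407] lean 0.2
untilt [0.0008 0.0006 0.    ] yaw [-0.  0. -0.] to G [-0.019  0.027 -0.535]
```

Emit:
play_rows(
  plan=[
    [[-0.01,0.02,-0.15,0,0,0,-1],[0,0,-0.15,0,0,0,-1],[0,0,-0.12,0,0,0,-1],[0,0,0,0,0,0,-1],[0,0,0,0,0,0,-1]],
  ],
)

```text
time_s: 28.55
position: [0.506, -0.269, 0.1298]
tcp_rot: [[-0.001, 1.0, -0.0], [1.0, 0.001, -0.001], [-0.001, -0.0, -1.0]]
force: [0.6, -0.4, -0.5]
opening: 0.184
```

```bash
python3 st.py; python3 rot.py
```

```text
28.55 [ 0.506  -0.269   0.1298] [ 0.6 -0.4 -0.5] [-0.05 -0.11  0.02] [-0.    -0.001 -1.   ] 0.0 [-39.1  33.3  94.6  -0.1  52.1 -39.1] 0.184
tip [ 0.506  -0.2691  0.0183] lean 0.1
untilt [ 0.0004 -0.      0.    ] yaw [0.     0.     0.0004] to G [ 0.012  0.013 -0.087]
```

Emit:
play_rows(
  plan=[
    [[0,0,-0.06,0,0,0,-1],[0,0,-0.03,0,0,0,-1],[0,0,0,0,0,0,-1],[0,0,0,0,0,0,-1]],
  ],
)

```text
time_s: 28.95
position: [0.5061, -0.2689, 0.1256]
tcp_rot: [[-0.001, 1.0, 0.0], [1.0, 0.001, -0.002], [-0.002, 0.0, -1.0]]
force: [0.7, 0.3, 0.2]
opening: 0.181
```

```bash
python3 st.py
```

```text
28.95 [ 0.5061 -0.2689  0.1256] [0.7 0.3 0.2] [-0.   -0.12 -0.05] [ 0.    -0.002 -1.   ] 0.1 [-39.1  33.6  94.7  -0.1  51.5 -39.1] 0.181
tip [ 0.5061 -0.2691  0.0141] lean 0.1
```

Emit:
play_rows(
  plan=[
    [[0,0,0,0,0,0,0.2],[0,0,0,0,0,0,1],[0,0,0,0,0,0,1],[0,0,0,0,0,0,1],[0,0,0,0,0,0,1],[0,0,0,0,0,0,1],[0,0,0,0,0,0,1],[0,0,0,0,0,0,1],[0,0,0,0,0,0,1],[0,0,0,0,0,0,1],[0,0,0,0,0,0,1],[0,0,0,0,0,0,1]],
  ],
)

```text
time_s: 30.15
position: [0.5061, -0.2689, 0.1256]
tcp_rot: [[-0.001, 1.0, 0.0], [1.0, 0.001, -0.002], [-0.002, 0.0, -1.0]]
force: [0.0, -0.3, -0.3]
opening: 0.994
```

Emit:
play_rows(
  plan=[
    [[0,0,0.3,0,0,0,1],[0,0,0.6,0,0,0,1],[0,0,0.8,0,0,0,1],[0,0,0.8,0,0,0,1],[0,0.4,0.5,0,0,0,1],[-0.08,0.4,0.0,0,0,0,1],[0,0,0,0,0,0,1],[0,0,0,0,0,0,1]],
  ],
)

```text
time_s: 30.95
position: [0.5013, -0.2281, 0.2744]
tcp_rot: [[-0.002, 1.0, -0.002], [1.0, 0.002, -0.001], [-0.001, -0.002, -1.0]]
force: [-0.1, -0.9, -1.0]
opening: 1.001
```

```bash
python3 st.py; python3 - <<'E'
from h import *
import pickle
s=read_state();im=save("wrist","w13.png");g=cv2.cvtColor(im,cv2.COLOR_RGB2GRAY);s7=pickle.load(open("s_w7.pkl","rb"))
print(wproj(s,[.5074,-.2662,.175]),wproj(s7,[.5074,-.2662,.175]))
u,v=map(int,wproj(s,[.5074,-.2662,.175]))
for r in range(v-14,v+16,2):print(r,' '.join('%3d'%g[r,c] for c in range(u-18,u+18,2)))
a=cv2.imread("pics/s0.png").astype(int);b=save("scene","s13.png")[...,::-1].astype(int)
d=(abs(a-b).max(2)>45).astype(np.uint8)
n,l,st,c=cv2.connectedComponentsWithStats(cv2.dilate(d,np.ones((3,3),np.uint8)))
print("scene diff",[st[i].tolist() for i in range(1,n) if st[i,4]>25])
t=save("top","t13.png")[...,::-1].astype(int);a=cv2.imread("pics/t0.png").astype(int);d=(abs(a-t).max(2)>45).astype(np.uint8)
n,l,st,c=cv2.connectedComponentsWithStats(cv2.dilate(d,np.ones((3,3),np.uint8)))
print("top diff",[st[i].tolist() for i in range(1,n) if st[i,4]>25])
E
```

```text
30.95 [ 0.5013 -0.2281  0.2744] [-0.1 -0.9 -1. ] [-0.02 -0.06  0.  ] [-0.002 -0.001 -1.   ] 0.1 [-36.   21.1  89.1  -0.1  69.8 -36.1] 1.001
tip [ 0.5011 -0.2282  0.1629] lean 0.1
(np.float64(323.8803359893553), np.float64(284.46627764301564)) (np.float64(323.37810103283533), np.float64(284.6981718050529))
270  90  88  91  92  83  55  55  55  53  55  55  54  55  52  79  92  92  91
272  90  88  90  92  81  54  53  54  54  55  54  57  55  54  68  92  90  90
274  93  86  89  92  78  56  56  52  53  54  53  52  53  53  66  92  89  91
276  91  88  92  88  74  77  79  78  78  75  79  74  74  73  54  91  86  90
278  97 111 117 100  92 148 150 147 147 146 146 145 142 143  77 178 174 188
280 115 106 109 108  97 170 173 170 163 159 160 161 160 160  97 207 201 198
282 103 105 106 107  96 167 172 125  34  57  33  45 121 157 114 203 198 198
284 103 104 107 108  98 166 152  82  90  91  89  66 113 158 112 200 198 197
286 105 104 105 105  97 168 118  87  87  89  85  82  97 155 114 203 199 198
288 106 106 102 100  96 165 125  85  85  86  85  85 104 152 111 207 200 197
290 105 106 104 116 108 163 144  
[... 325 characters left out ...]
7 207 208 209 207 205
scene diff [[345, 0, 150, 146, 10440], [494, 0, 101, 209, 6950], [549, 0, 7, 16, 82], [559, 0, 66, 78, 3658], [546, 17, 6, 15, 48], [489, 56, 3, 9, 27], [495, 119, 9, 70, 229], [303, 167, 267, 120, 8787], [564, 173, 73, 58, 1975], [568, 250, 16, 13, 75], [604, 267, 36, 6, 134], [351, 269, 80, 104, 1739], [262, 272, 72, 38, 1455], [379, 284, 7, 9, 50], [418, 284, 33, 52, 381], [253, 298, 5, 7, 29], [351, 304, 18, 20, 187], [526, 314, 16, 9, 68], [491, 320, 24, 9, 132], [398, 322, 13, 25, 185], [373, 346, 34, 60, 607], [471, 350, 66, 36, 1336], [536, 362, 8, 4, 26], [554, 364, 18, 8, 66], [587, 373, 14, 5, 50]]
top diff [[205, 170, 435, 310, 65300], [298, 467, 7, 13, 69]]
```

```bash
python3 - <<'E'
import cv2,numpy as np
a=cv2.imread("pics/s6.png",0);b=cv2.imread("pics/s13.png",0)
for n,(x,y,w,h) in dict(knob=(296,272,10,14),bar=(258,280,40,18),relay=(268,286,34,18)).items():
    r=cv2.matchTemplate(b[y-8:y+h+8,x-8:x+w+8],a[y:y+h,x:x+w],cv2.TM_CCOEFF_NORMED);_,m,_,p=cv2.minMaxLoc(r);print(n,round(m,3),p[0]-8,p[1]-8)
E
```

```text
knob 0.973 0 0
bar 0.884 0 0
relay 0.897 1 0
```

```bash
python3 -c "
from rig import *
print(hand_in())"
```

```text
the job is handed in; nothing more can be done
None
```

The job is done and handed in at about 31 s of the 72 s allowed; hand-in gave no verdict.

- **Keeper:** My first attempt, with the fingers turned along the push direction, stalled at the ball catch (about 28 N). Turning the gripper 90° and pushing again snapped the bar past the catch to its stop. In the last picture the knob and bar matched their shut position to the pixel.
- **Contacts:** With the probe leaned about 38.5°, I pressed the round contact first and then the square one. Each was held for at least 0.8 s at roughly 1.5–2 N, and the tip pose showed about 4–5 mm of travel on each. For the square, the wrist picture also showed the brass lower.
- **Hood brush:** On the way in to the square contact the needle lightly touched the hood's roof edge, at under 3 N. I backed it off and lowered it before pressing.
- **Probe:** It is back upright in its stand, and the handle's top appears within about a pixel of where it was before I took it. The gripper is open and clear.
- **Surroundings:** The relay block's picture patch matched to within a pixel. I did not confirm the other items separately: the whole-picture before-and-after comparison was swamped by the arm and its shadow. I never aimed at any of them, and the only touches I noticed were the ones above.

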